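Shoot the safety bolt of a lens curing box

TASK

Bolt the cover of the lens curing box shut before the lamp is used: press the yellow safety catch fully down with one fingertip and, keeping it down, push the red tab of the bolt with the other fingertip until the bolt is fully home in the keeper on the cover. Then take the hand away so that the catch springs up again and locks the bolt. Only press and push, grasp nothing, and leave the small things on and round the box where they are.

Things in the scene. Friction and masses are not known exactly. Their poses are not given: they have to be found in the camera images.
- curing_box: Fixed off-white box, 180 mm (own x) by 320 mm (own y), 55 mm high; origin at the centre of its underside, z up. At own y > 0 its top is the closed cover with an amber window; at own y < 0 a white panel with catch and bolt side by side, both running along own y. The bolt moves toward own +y (the robot's left). Bolt guides and keeper rise 20 mm above the box top.
- catch_top (a point): Centre of the upper face of the yellow catch, a long ribbed pad, 26 mm (box x) by 94 mm (box y), on a plunger. When up the face is 38 mm above the box top. It lies at box x = -30 mm, y = -90 mm, 60 mm from the line of the bolt.
- catch (a joint): How far the catch is pressed, straight down: 0 = up, 0.010 m = fully down (hard stop); spring 3 N at first, 7 N at the bottom. Pressed less than 6 mm, its tooth stands among the bolt's lugs and stops it. Let go, it springs up wherever a gap of the bolt is over the tooth: at the start, half way, and with the bolt more than 33 mm out.
- bolt_tab (a point): Centre of the top of the bolt's red upright tab: 24 mm (box x) by 10 mm (box y), top 48 mm above the box top, the bar under it 16 to 18 mm. It stands at box x = +30 mm, and y = -90 mm when drawn back. Push its -y side toward +y. A fingertip on the fully pressed catch is 28 mm above the box top; the other at that height overlaps the tab by 20 mm.
- bolt (a joint): Travel of the bolt along box +y: 0 = drawn back, 0.036 m = fully home in the keeper (hard stop). Slides with 1.5 N of friction and stays where it is left.
- loupe: Black round loupe, 35 mm across, 32 mm high, standing on the cover; origin at its underside. Loose; only to be left alone.
- lens_gauge: White dial lens gauge, 61x43x13 mm, lying on the cover; origin at its underside. Loose; only to be left alone.
- usb_stick: Blue USB stick, 17x55x8 mm, lying on the worktop right of the box; origin at its underside. Loose; only to be left alone.
- yellow_driver: Small screwdriver with a yellow handle, 13x134x12 mm, on the worktop right of the box; origin at its underside. Loose; only to be left alone.
- screw_jar: Small white jar with a blue lid, 42 mm across, 30 mm high, on the worktop left of the box; origin at its underside. Loose; only to be left alone.

How it is judged:
By the outcome, as a careful person would: the job done as asked, in the order asked, and still so for the second after the job is handed in, with the robot touching nothing.
It also fails if it takes over 32 s, if anything falls off the work surface, if the arm or the gripper's body presses on something with over 40 N, if the wrist force passes 120 N, or if a joint passes its speed limit or range.

ROBOT

A 7-joint arm with a two-finger parallel gripper is mounted at the origin on a cart in front of the work surface, level with it; the furniture and walls round the work are solid. World frame = base frame: x ahead of the robot, y to its left, z up, the work surface at z = 0. Lengths are in mm, angles in rad, forces in N, time in s.
With the tool pointing down it reaches from about 400 to 925 mm from the base axis. Payload 5.6 kg.
Tool frame: the origin (TCP) lies midway between the tips of the shut fingers; the grasp point (between the pads) lies 19 mm behind it; z points along the fingers, y is the line along which they close (so a half turn about z gives the same grasp; the last joint's range is limited). The gripper opens to 85 mm and grips with 20 to 120 N. Pads are 22 mm wide; open, the fingers measure 114 mm over their backs; the gripper's body (76 mm by 85 mm) begins 54 mm behind the grasp point. The pads swing forward as they close: fully open they stand 13 mm farther back than shut.
Start: joints at [-1.236, 0.468, -0.012, 1.603, 0.006, 1.071, -0.056], TCP at [239.81, 604.152, 231.29] pointing down, gripper open.
Joint ranges: [-2.53, 2.53], [-0.31, 2.02], [-1.57, 1.55], [0.28, 2.44], [-1.29, 4.43], [0.15, 1.84], [-2.92, 2.92]. Speed limits (rad/s): [2.57, 2.57, 3.14, 3.14, 3.14, 3.14, 3.14].

INTERFACE

Orientations are given as a rotation vector (axis times angle).
In Python, from station import ctrl gives the robot as it stands. The module is installed in compiled form; this text tells all that it offers.
- The arm moves only by the tool play_rows, never from a script. Its argument "increments" is a list of rows, each a list of 7 numbers: the finger opening in cm, from 0 to 8.54, then the shift along the tool's x, y, z in cm, then the turn, a rotation vector about the tool's x, y, z in rad. A call has 1 to 12 rows; each row is the pose to reach, as a shift and turn from the pose commanded when the call began, along the tool's axes at that moment; what a row does not reach only later rows make up. A row lasts 1/12 s, in which the tool goes at most 41.7 mm and 7.16 degrees, less where a joint would pass 70% of its speed; a pose out of reach is approached as far as the arm can. A call with a gripper value outside its range is refused whole. The fingers move at their own pace and stop on an object; "force" is the grip in N (left out, the last holds). Time passes only in rows, so rows that repeat a pose let the fingers close. It gives the time, the measured TCP pose, the force, the opening and the grip force at its end, in the units of the state.
- ctrl.get_state(): the state, without advancing time (a new reading comes with each control period).
- ctrl.grab_frame(name): name is "scene" or "top" or "wrist"; returns the picture (400x640x3 uint8, red, green, blue); there is no depth.
- ctrl.camera_model(name): a dict with "fx", "fy", "cx", "cy" (pixels), "eye" and "attitude" of the camera in the world; the wrist camera has in their place "hand_eye" (4x4, takes a point from camera to tool coordinates, whose origin is the TCP and whose axes are the flange's). Camera axes: x right, y down, z forward; pixel columns grow to the right and rows downward; lengths in mm; the calibration is good to about 2 mm. A picture is of the moment at which its call begins: read the wrist's pose just before it. camera_model takes no time and is no camera call.
- ctrl.job_done(): hands the job in; it is judged then, once.
The state is a dict: "time_s": time; "qpos": joint angles; "qvel": joint speeds; "joint_efforts": joint torques, N m; "ee_pos": TCP position; "eef_rot": TCP orientation; "wrist_force": force on the tool from outside, world axes, zero at the start; "moment": the same for the moment, N m; "opening": opening from 0.0 (shut) to 1.0 (fully open); "gripper_force": force on a finger pad.
Only numpy, scipy, OpenCV 4.12 (cv2) and the standard library are available. Lean on these libraries where they do the work, as an engineer would, in place of code of your own. Each camera call takes 0.05 s, during which the arm holds its last target. There are 200 camera calls.

## Working session

There is one attempt and no reset: what is moved stays moved. The work goes in short steps, Python scripts to look and compute and a tool call to move; the robot and the scene stay as the last step left them, time stands still between calls to the robot, and variables do not carry over. Pictures are saved under pics/ and viewed, at most 10 in all, crops included, and the job is handed in when it is done.

Besides the shell and the picture viewer there is one more tool, called after "Request:" by a JSON object that holds its "op" and its "data", one argument or row to a line. play_rows: Moves the arm, as the interface text tells. Its arguments: {"type":"object","properties":{"increments":{"type":"array"},"force":{"type":"number"}},"required":["increments"]}

```bash
mkdir -p pics; python3 - <<'E'
from station import ctrl
import cv2
s=ctrl.get_state(); print({k:s[k] for k in('time_s','ee_pos','eef_rot','opening','wrist_force')})
for n in("scene","top"):
    f=ctrl.grab_frame(n); cv2.imwrite(f'pics/{n}1.png',f[...,::-1]); print(n,ctrl.camera_model(n))
print(ctrl.camera_model("wrist"))
E
```

```text
{'time_s': 0.0, 'ee_pos': array([239.63225712, 603.61561116, 230.30782681]), 'eef_rot': array([-5.89963299e-01, -3.08549976e+00,  2.80298478e-03]), 'opening': 0.9975691795610289, 'wrist_force': array([-0.23929261,  0.0398087 ,  0.58190782])}
scene {'fx': 480.78164757145197, 'fy': 480.78164757145197, 'cx': 318.5363204792899, 'cy': 207.09211848165955, 'eye': array([ -36.08956089, -588.62139595,  674.19122   ]), 'attitude': array([-2.03982875,  0.76139301, -0.42212427])}
top {'fx': 399.4088725604607, 'fy': 399.4088725604607, 'cx': 321.06091583509254, 'cy': 200.41127102261504, 'eye': array([383.8823384 ,  76.38281103, 958.67415074]), 'attitude': array([-2.08517258,  2.1319863 , -0.18732269])}
{'fx': 328.70569685880076, 'fy': 328.70569685880076, 'cx': 319.7313133035141, 'cy': 199.24835075146552, 'hand_eye': array([[-4.56516733e-04, -9.45124594e-01, -3.26709801e-01,
         8.36393176e+01],
       [ 9.99999748e-01, -6.09327651e-04,  3.65382156e-04,
         1.35217371e+00],
       [-5.44404977e-04, -3.26709552e-01,  9.45124633e-01,
        -1.42435710e+02],
       [ 0.00000000e+00,  0.00000000e+00,  0.00000000e+00,
         1.00000000e+00]])}
```

View pics/top1.png

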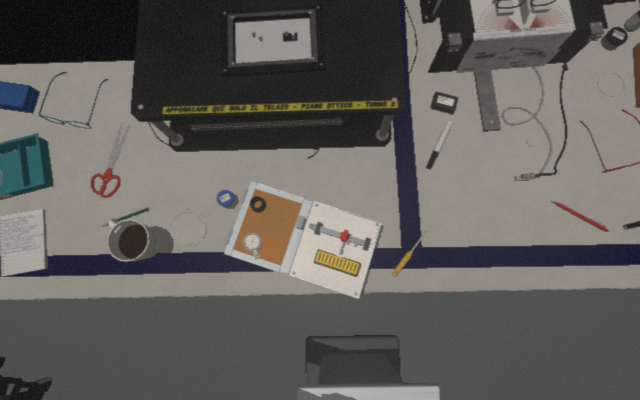

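View pics/scene1.png

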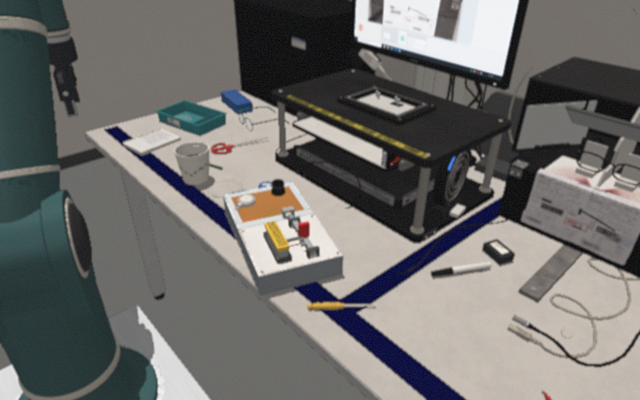

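The top view shows the box with corners near (252,182), (383,223), (361,297) and (226,255). The catch is near (337,263) and the tab near (344,236). The scene view shows the box at about (285,235), the catch at (276,237) and the red tab at (304,228). I'll enlarge both views to get exact pixels.

```bash
python3 - <<'E'
import cv2, numpy as np
a=cv2.imread('pics/top1.png')[170:310,215:395]; b=cv2.imread('pics/scene1.png')[170:300,215:350]
a=cv2.resize(a,None,fx=4,fy=4,interpolation=cv2.INTER_CUBIC); b=cv2.resize(b,None,fx=4.5,fy=4.5,interpolation=cv2.INTER_CUBIC)[:585]
cv2.imwrite('pics/ta.png',a); cv2.imwrite('pics/sa.png',b)
E
```

```text
(no output)
```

View pics/ta.png

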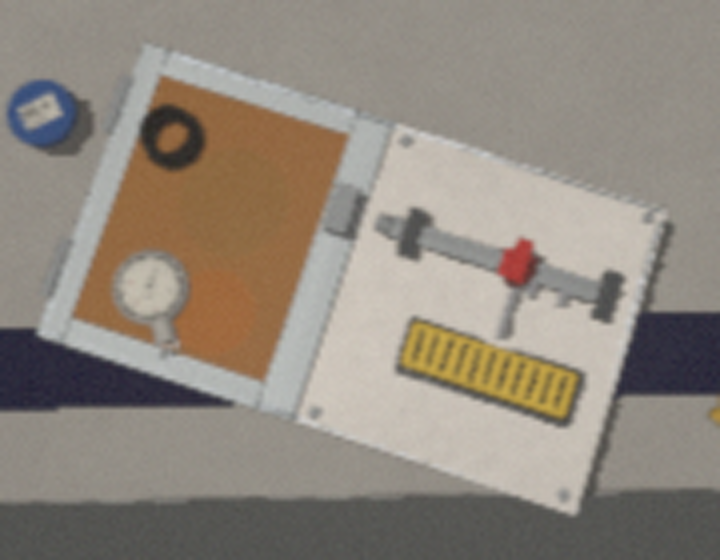

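View pics/sa.png

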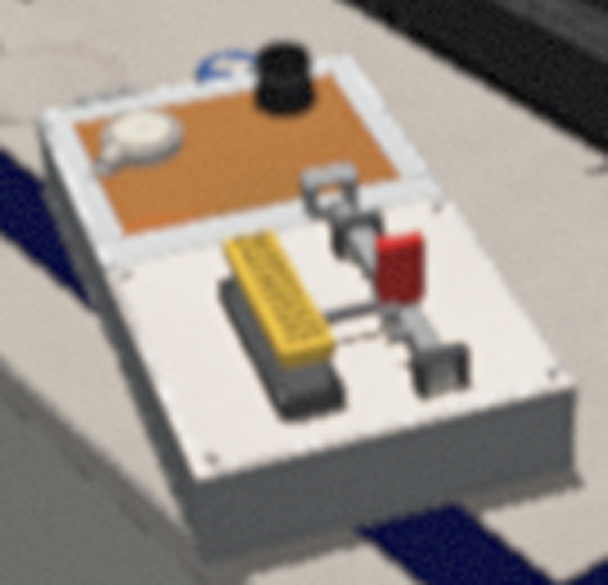

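In the 4x top crop:
- **Box top corners:** (148,45), (668,213), (577,515), (38,333).
- **Catch face corners:** (413,320), (583,372), (570,415), (400,367).
- **Red tab:** (518,262).

In the 4.5x scene crop:
- **Box top corners:** (345,58), (575,380), (200,480), (42,115).
- **Catch face corners:** (270,233), (332,340), (282,352), (228,240).
- **Tab top edge:** about (400,237).

Next I'll triangulate these and fit the pose.

```bash
cat > h.py <<'E'
import numpy as np
from station import ctrl
from scipy.spatial.transform import Rotation as R
from scipy.optimize import least_squares
def proj(n,P):
    m=ctrl.camera_model(n)
    if 'eye' in m: A=R.from_rotvec(m['attitude']).as_matrix(); e=m['eye']
    else:
        s=ctrl.get_state(); T=np.eye(4); T[:3,:3]=R.from_rotvec(s['eef_rot']).as_matrix(); T[:3,3]=s['ee_pos']
        T=T@m['hand_eye']; A=T[:3,:3]; e=T[:3,3]
    c=(np.atleast_2d(P)-e)@A
    return np.c_[m['fx']*c[:,0]/c[:,2]+m['cx'],m['fy']*c[:,1]/c[:,2]+m['cy']]
def box(p,L):
    c,s=np.cos(p[2]),np.sin(p[2]); L=np.atleast_2d(L)
    return np.c_[p[0]+c*L[:,0]-s*L[:,1],p[1]+s*L[:,0]+c*L[:,1],L[:,2]]
E
python3 - <<'E'
from h import *
t=np.array([(148,45),(668,213),(577,515),(38,333),(413,320),(583,372),(570,415),(400,367)])/4+[215,170]
s=np.array([(345,58),(575,380),(200,480),(42,115),(270,233),(332,340),(282,352),(228,240)])/4.5+[215,170]
tri=np.array([least_squares(lambda P:np.r_[proj('top',P)[0]-a,proj('scene',P)[0]-b],[400,0,60]).x for a,b in zip(t,s)])
print(tri.round(1))
L=np.array([(90,160,55),(90,-160,55),(-90,-160,55),(-90,160,55),(-17,-43,93),(-17,-137,93),(-43,-137,93),(-43,-43,93)])
for names in (('top','scene'),('top',),('scene',)):
  f=least_squares(lambda p:np.r_[tuple((proj(n,box(p,L))-q).ravel() for n,q in(('top',t),('scene',s)) if n in names)],[400,0,-.3])
  print(names,f.x.round(3),np.abs(f.fun).max().round(2),np.sqrt((f.fun**2).mean()).round(2))
  if len(names)==2: p=f.x; print(f.fun.reshape(-1,2).round(1).tolist())
print('catch,tab',box(p,[(-30,-90,93),(30,-90,103)]).round(1))
print(proj('top',box(p,[(30,-90,103)]))[0], np.array([518,262])/4+[215,170], proj('scene',box(p,[(30,-90,103)]))[0],np.array([400,237])/4.5+[215,170])
E
```

```text
[[613.6 252.8  58. ]
 [508.6 -44.8  60.5]
 [343.3  13.1  57.2]
 [449.2 312.   58.1]
 [448.3 100.3  92.4]
 [417.1  11.1  96.9]
 [395.1  18.6  97. ]
 [425.4 106.2  95.4]]
('top', 'scene') [ 4.80131e+02  1.34746e+02 -3.38000e-01] 1.85 0.98
[[-1.0, -1.5], [0.5, -1.6], [-0.1, 0.2], [-0.9, 0.0], [0.2, -0.8], [-0.6, -0.1], [-0.9, 0.9], [-0.3, -1.0], [0.6, -0.0], [1.0, 1.8], [-0.9, 1.0], [-1.7, 0.7], [0.6, -0.4], [1.3, 1.2], [-0.2, 1.5], [-1.8, 0.6]]
('top',) [ 4.79052e+02  1.33958e+02 -3.37000e-01] 1.36 0.71
('scene',) [ 4.82389e+02  1.37139e+02 -3.39000e-01] 1.68 0.88
catch,tab [[422.   59.8  93. ]
 [478.6  39.9 103. ]]
[346.01440479 234.75784559] [344.5 235.5] [304.11413126 224.7828626 ] [303.88888889 222.66666667]
```

The triangulated heights come out at 57–60 mm for the box top and 92–97 mm for the catch face. The expected values are 55 and 93, so the fit is good to a few mm. Next I'll work out the hover move.

```bash
cat >> h.py <<'E'
def inc(p,bx,by,z):
    "tool-frame shift (cm) and turn to put TCP at box (bx,by), height z, tool y along box +x"
    s=ctrl.get_state(); A=R.from_rotvec(s['eef_rot'])
    c,sn=np.cos(p[2]),np.sin(p[2])
    B=R.from_matrix(np.array([[-sn,c,0],[c,sn,0],[0,0,-1]]).T)
    tgt=box(p,[(bx,by,z)])[0]
    print('target',tgt.round(1),'shift cm',(A.inv().apply(tgt-s['ee_pos'])/10).round(2),'turn',(A.inv()*B).as_rotvec().round(4))
E
python3 - <<'E'
from h import *
inc([480.1,134.7,-.338],0,-125,215)
E
```

```text
target [438.6  16.8 215. ] shift cm [-40.15 -47.2    1.62] turn [-1.2000e-03  1.3000e-03  1.5309e+00]
```

Request:
{"op": "play_rows", "data": {
  "increments": [
    [4.6, -40.15, -47.2, 1.6, 0, 0, 1.531],
    [4.6, -40.15, -47.2, 1.6, 0, 0, 1.531],
    [4.6, -40.15, -47.2, 1.6, 0, 0, 1.531],
    [4.6, -40.15, -47.2, 1.6, 0, 0, 1.531],
    [4.6, -40.15, -47.2, 1.6, 0, 0, 1.531],
    [4.6, -40.15, -47.2, 1.6, 0, 0, 1.531],
    [4.6, -40.15, -47.2, 1.6, 0, 0, 1.531],
    [4.6, -40.15, -47.2, 1.6, 0, 0, 1.531],
    [4.6, -40.15, -47.2, 1.6, 0, 0, 1.531],
    [4.6, -40.15, -47.2, 1.6, 0, 0, 1.531],
    [4.6, -40.15, -47.2, 1.6, 0, 0, 1.531],
    [4.6, -40.15, -47.2, 1.6, 0, 0, 1.531]
  ]
}}

```text
time_s: 1.1
ee_pos: [400.3, 128.8, 218.4]
eef_rot: [-2.54, -1.848, -0.001]
wrist_force: [1.2, 1.5, 0.2]
opening: 0.538
gripper_force: 0.0
```

```bash
python3 - <<'E'
from h import *
inc([480.1,134.7,-.338],0,-125,215)
E
```

```text
target [438.6  16.8 215. ] shift cm [-9.48  7.1   0.33] turn [-0.0001 -0.0005  0.0251]
```

Request:
{"op": "play_rows", "data": {
  "increments": [
    [4.6, -9.5, 7.1, 0.3, 0, 0, 0.025],
    [4.6, -9.5, 7.1, 0.3, 0, 0, 0.025],
    [4.6, -9.5, 7.1, 0.3, 0, 0, 0.025],
    [4.6, -9.5, 7.1, 0.3, 0, 0, 0.025],
    [4.6, -9.5, 7.1, 0.3, 0, 0, 0.025],
    [4.6, -9.5, 7.1, 0.3, 0, 0, 0.025]
  ]
}}

```text
time_s: 1.6
ee_pos: [438.9, 19.1, 215.1]
eef_rot: [-2.558, -1.823, 0.001]
wrist_force: [-0.6, -0.1, 0.6]
opening: 0.535
gripper_force: 0.0
```

```bash
python3 - <<'E'
from h import *
import cv2
p=[480.1,134.7,-.338]
inc(p,0,-125,215)
P=box(p,[(-17,-43,93),(-17,-137,93),(-43,-137,93),(-43,-43,93),(18,-85,103),(42,-85,103),(18,-95,103),(42,-95,103)])
q=proj('wrist',P); print(q.round(1).tolist())
f=ctrl.grab_frame('wrist')[...,::-1].copy(); cv2.imwrite('pics/w1.png',f)
g=cv2.resize(f,None,fx=1.25,fy=1.25,interpolation=cv2.INTER_CUBIC)
for u in q: cv2.circle(g,tuple(int(round(v*1.25)) for v in u),2,(0,255,0),-1)
cv2.imwrite('pics/w1a.png',g)
E
```

```text
target [438.6  16.8 215. ] shift cm [-0.23  0.05  0.01] turn [-0.0008  0.0001  0.0058]
[[298.0, 93.8], [299.7, 208.6], [269.5, 208.4], [264.0, 93.7], [342.9, 151.0], [373.7, 151.1], [342.6, 163.5], [372.9, 163.7]]
```

View pics/w1a.png

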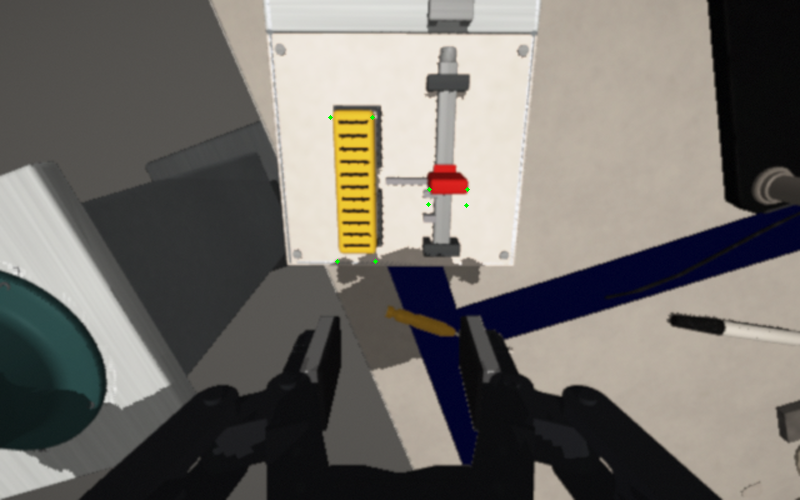

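The wrist view at 1.25x shows the catch from (335,109) to (376,252), the tab near (448,183) and the right-hand guide near (441,247). Against my prediction, everything sits about 5 mm farther toward box +y and 1 mm toward +x. I'll descend above the catch and look again from close by.

Request:
{"op": "play_rows", "data": {
  "increments": [
    [4.6, 1.0, 0.1, 3, 0, 0, 0.005],
    [4.6, 1.0, 0.1, 6, 0, 0, 0.005],
    [4.6, 1.0, 0.1, 8.5, 0, 0, 0.005],
    [4.6, 1.0, 0.1, 8.5, 0, 0, 0.005],
    [4.6, 1.0, 0.1, 8.5, 0, 0, 0.005],
    [4.6, 1.0, 0.1, 8.5, 0, 0, 0.005]
  ]
}}

```text
time_s: 2.15
ee_pos: [444.2, 28.6, 131.4]
eef_rot: [2.561, 1.819, 0.002]
wrist_force: [-0.6, 0.2, 0.1]
opening: 0.539
gripper_force: 0.0
```

```bash
python3 - <<'E'
from h import *
import cv2
p=[480.1,134.7,-.338]
print(ctrl.get_state()['ee_pos'])
inc(p,0,-114,130)
L=np.array([(-17,-43,93),(-17,-137,93),(-43,-137,93),(-43,-43,93),(18,-85,103),(42,-85,103),(18,-95,103),(42,-95,103)])
q=proj('wrist',box(p,L)); print((q*1.25).round(1).tolist())
s=ctrl.get_state(); A=R.from_rotvec(s['eef_rot'])
tips=s['ee_pos']+A.apply([(x,y,-5) for y in(-37,-23,23,37) for x in (-11,11)])
qt=proj('wrist',tips)
f=ctrl.grab_frame('wrist')[...,::-1].copy(); cv2.imwrite('pics/w2.png',f)
g=cv2.resize(f,None,fx=1.25,fy=1.25,interpolation=cv2.INTER_CUBIC)
for Q,c in((q,(0,255,0)),(qt,(255,0,255))):
  for u in Q: cv2.circle(g,tuple(int(round(v*1.25)) for v in u),2,c,-1)
cv2.imwrite('pics/w2a.png',g)
E
```

```text
[444.19718583  28.58323471 131.40044478]
target [442.3  27.2 130. ] shift cm [-0.2  -0.13  0.14] turn [ 0.0011 -0.0008  0.0022]
[[355.5, 148.2], [361.7, 339.6], [310.1, 339.5], [295.0, 148.1], [436.0, 248.4], [490.6, 248.5], [435.4, 269.6], [489.0, 269.6]]
```

View pics/w2a.png

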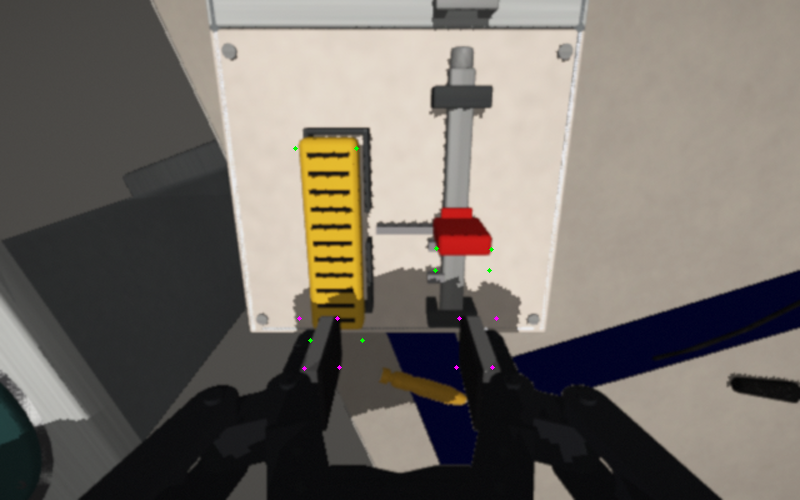

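The fingertips appear where predicted: far edges on row 318, inner faces at about x=337 and 462. So the wrist view can be trusted, and it again puts the box about 5.5 mm farther along +y and 1.5 mm along +x. That leaves the tips about 11 mm behind the tab's back face, centred on the catch and tab lines. I'll open slightly and descend.

Request:
{"op": "play_rows", "data": {
  "increments": [
    [5.1, 0, 0, 1.5, 0, 0, 0],
    [5.1, 0, 0, 2.8, 0, 0, 0],
    [5.1, 0, 0, 3.3, 0, 0, 0],
    [5.1, 0, 0, 3.6, 0, 0, 0],
    [5.1, 0, 0, 3.6, 0, 0, 0],
    [5.1, 0, 0, 3.6, 0, 0, 0]
  ]
}}

```text
time_s: 2.7
ee_pos: [444.1, 28.0, 95.2]
eef_rot: [2.562, 1.817, 0.002]
wrist_force: [0.3, -0.6, 0.7]
opening: 0.598
gripper_force: 0.0
```

Request:
{"op": "play_rows", "data": {
  "increments": [
    [5.1, 0, 0, 0.2, 0, 0, 0],
    [5.1, 0, 0, 0.4, 0, 0, 0],
    [5.1, 0, 0, 0.4, 0, 0, 0],
    [5.1, 0, 0, 0.4, 0, 0, 0]
  ]
}}

```text
time_s: 3.03
ee_pos: [443.5, 27.9, 90.4]
eef_rot: [-2.563, -1.817, 0.0]
wrist_force: [-0.0, 0.3, -0.2]
opening: 0.597
gripper_force: 0.0
```

Request:
{"op": "play_rows", "data": {
  "increments": [
    [5.1, 0, 0, 0.2, 0, 0, 0],
    [5.1, 0, 0, 0.4, 0, 0, 0],
    [5.1, 0, 0, 0.4, 0, 0, 0],
    [5.1, 0, 0, 0.4, 0, 0, 0]
  ]
}}

```text
time_s: 3.37
ee_pos: [443.7, 27.9, 86.5]
eef_rot: [2.563, 1.817, 0.0]
wrist_force: [-0.1, -0.1, 3.6]
opening: 0.598
gripper_force: 1.8
```

Contact came at a TCP height of about 88 mm, as expected, so the catch should bottom out near 78 mm.

Request:
{"op": "play_rows", "data": {
  "increments": [
    [5.1, 0, 0, 0.2, 0, 0, 0],
    [5.1, 0, 0, 0.4, 0, 0, 0],
    [5.1, 0, 0, 0.6, 0, 0, 0],
    [5.1, 0, 0, 0.7, 0, 0, 0],
    [5.1, 0, 0, 0.7, 0, 0, 0]
  ]
}}

```text
time_s: 3.78
ee_pos: [443.8, 27.8, 79.7]
eef_rot: [-2.563, -1.817, -0.0]
wrist_force: [-0.7, -0.6, 9.7]
opening: 0.599
gripper_force: 4.8
```

Request:
{"op": "play_rows", "data": {
  "increments": [
    [5.1, 0, 0, 0.1, 0, 0, 0],
    [5.1, 0, 0, 0.2, 0, 0, 0],
    [5.1, 0, 0, 0.2, 0, 0, 0],
    [5.1, 0, 0, 0.2, 0, 0, 0]
  ]
}}

```text
time_s: 4.12
ee_pos: [443.9, 27.6, 79.2]
eef_rot: [-2.562, -1.816, -0.001]
wrist_force: [-6.5, -2.3, 30.9]
opening: 0.595
gripper_force: 15.6
```

The catch is on its hard stop, with force rising to 31 N at z≈79.4. I'll ease off 1 mm, keep it down and start pushing toward the tab.

Request:
{"op": "play_rows", "data": {
  "increments": [
    [5.1, 0, 0, -0.1, 0, 0, 0],
    [5.1, 0.2, 0, -0.1, 0, 0, 0],
    [5.1, 0.5, 0, -0.1, 0, 0, 0],
    [5.1, 0.8, 0, -0.1, 0, 0, 0],
    [5.1, 1.1, 0, -0.1, 0, 0, 0],
    [5.1, 1.4, 0, -0.1, 0, 0, 0],
    [5.1, 1.7, 0, -0.1, 0, 0, 0],
    [5.1, 2.0, 0, -0.1, 0, 0, 0],
    [5.1, 2.0, 0, -0.1, 0, 0, 0]
  ]
}}

```text
time_s: 4.87
ee_pos: [449.2, 41.2, 79.5]
eef_rot: [2.562, 1.813, -0.008]
wrist_force: [-7.6, -17.9, 29.1]
opening: 0.595
gripper_force: 14.6
```

```bash
python3 - <<'E'
from h import *
import cv2
s=ctrl.get_state(); print({k:np.round(s[k],3) for k in('ee_pos','wrist_force','moment','gripper_force')})
A=R.from_rotvec(s['eef_rot']); print('tool F',A.inv().apply(s['wrist_force']).round(2),'M',A.inv().apply(s['moment']).round(2))
inc([480.1,134.7,-.338],0,-114,80)
w=ctrl.grab_frame('wrist')[60:330,200:440]; c=ctrl.grab_frame('scene')[200:275,250:325]
im=np.hstack([cv2.resize(w,(480,540),interpolation=cv2.INTER_CUBIC),cv2.resize(c,(320,320),interpolation=cv2.INTER_CUBIC)[:540] if 0 else np.vstack([cv2.resize(c,(320,320),interpolation=cv2.INTER_CUBIC),np.zeros((220,320,3),np.uint8)])])
cv2.imwrite('pics/w3.png',im[...,::-1])
E
```

```text
{'ee_pos': array([449.177,  41.192,  79.458]), 'wrist_force': array([ -7.575, -17.935,  29.056]), 'moment': array([-3.677,  2.427,  0.525]), 'gripper_force': np.float64(14.587)}
tool F [-19.6   -1.2  -28.95] M [ 1.06 -4.28 -0.53]
target [442.3  27.2  80. ] shift cm [-1.55 -0.18 -0.05] turn [-0.0008  0.0056 -0.001 ]
```

View pics/w3.png

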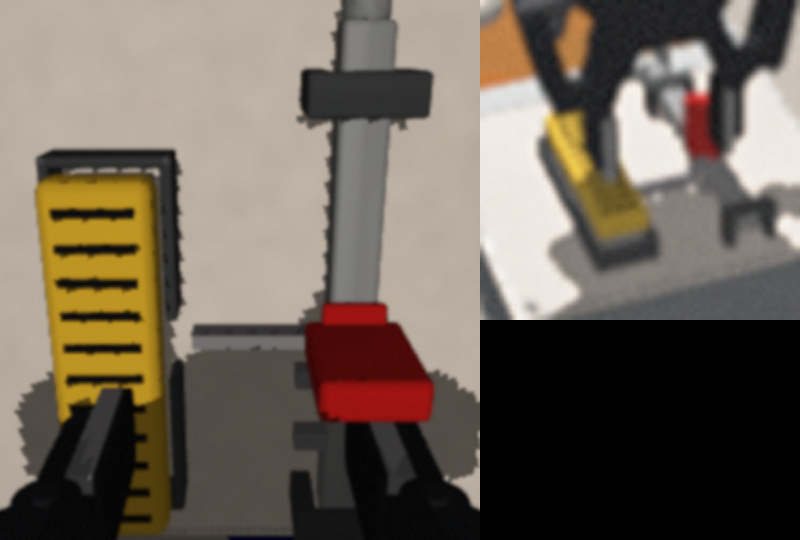

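The catch is down and the right tip has just reached the tab. The moment puts nearly all of the 19 N drag on the catch, as friction from pressing too hard, and only about 1 N on the tab. I'll ease the press by 1 mm and keep pushing.

Request:
{"op": "play_rows", "data": {
  "increments": [
    [5.1, 0, 0, -0.1, 0, 0, 0],
    [5.1, 0.2, 0, -0.1, 0, 0, 0],
    [5.1, 0.4, 0, -0.1, 0, 0, 0],
    [5.1, 0.6, 0, -0.1, 0, 0, 0],
    [5.1, 0.8, 0, -0.1, 0, 0, 0],
    [5.1, 1.0, 0, -0.1, 0, 0, 0],
    [5.1, 1.0, 0, -0.1, 0, 0, 0]
  ]
}}

```text
time_s: 5.55
ee_pos: [453.1, 53.2, 79.7]
eef_rot: [2.562, 1.815, -0.004]
wrist_force: [-2.3, -9.9, 13.6]
opening: 0.598
gripper_force: 7.0
```

```bash
cat >> h.py <<'E'
def rep():
    s=ctrl.get_state(); A=R.from_rotvec(s['eef_rot']); f=A.inv().apply(s['wrist_force']); m=A.inv().apply(s['moment'])
    d=(m[2]-0)/.03
    print('F',f.round(1),'M',m.round(2),'tab~',((-f[0]+d)/2).round(1),'catch~',((-f[0]-d)/2).round(1)); inc([480.1,134.7,-.338],0,-114,80)
E
python3 -c "from h import *;rep()"
```

```text
F [-10.1   1.1 -13.5] M [ 0.3  -2.12 -0.25] tab~ 0.9 catch~ 9.3
target [442.3  27.2  80. ] shift cm [-2.82 -0.16 -0.02] turn [ 0.0001  0.003  -0.0004]
```

Request:
{"op": "play_rows", "data": {
  "increments": [
    [5.1, 0.2, 0, 0, 0, 0, 0],
    [5.1, 0.4, 0, 0, 0, 0, 0],
    [5.1, 0.6, 0, 0, 0, 0, 0],
    [5.1, 0.8, 0, 0, 0, 0, 0],
    [5.1, 1.0, 0, 0, 0, 0, 0],
    [5.1, 1.2, 0, 0, 0, 0, 0],
    [5.1, 1.4, 0, 0, 0, 0, 0],
    [5.1, 1.6, 0, 0, 0, 0, 0],
    [5.1, 1.6, 0, 0, 0, 0, 0]
  ]
}}

```text
time_s: 6.3
ee_pos: [458.5, 68.8, 79.6]
eef_rot: [2.562, 1.815, -0.003]
wrist_force: [-1.9, -7.0, 11.1]
opening: 0.598
gripper_force: 6.1
```

```bash
python3 -c "from h import *;rep()"
```

```text
F [ -7.3   0.5 -11. ] M [ 0.2  -1.8  -0.16] tab~ 0.9 catch~ 6.4
target [442.3  27.2  80. ] shift cm [-4.47 -0.15 -0.03] turn [ 0.0001  0.0026 -0.0002]
```

Request:
{"op": "play_rows", "data": {
  "increments": [
    [5.1, 0.15, 0, 0.02, 0, 0, 0],
    [5.1, 0.3, 0, 0.02, 0, 0, 0],
    [5.1, 0.45, 0, 0.02, 0, 0, 0],
    [5.1, 0.6, 0, 0.02, 0, 0, 0],
    [5.1, 0.75, 0, 0.02, 0, 0, 0],
    [5.1, 0.9, 0, 0.02, 0, 0, 0],
    [5.1, 0.9, 0, 0.02, 0, 0, 0]
  ]
}}

```text
time_s: 6.88
ee_pos: [459.4, 71.5, 79.5]
eef_rot: [2.566, 1.807, -0.013]
wrist_force: [-9.9, -24.2, 24.8]
opening: 0.596
gripper_force: 14.6
```

```bash
python3 -c "from h import *;rep()"
```

```text
F [-26.3  -1.2 -24.6] M [ 0.24 -5.44  0.18] tab~ 16.1 catch~ 10.2
target [442.3  27.2  80. ] shift cm [-4.75 -0.12 -0.01] turn [-0.0024  0.0088 -0.0059]
```

The tab force has jumped to about 16 N with no further motion, so the bolt looks to be against its end stop. I'll check with a picture before releasing.

```bash
python3 - <<'E'
from h import *
import cv2
w=ctrl.grab_frame('wrist')[60:330,200:440]; c=ctrl.grab_frame('scene')[190:265,260:335]
cv2.imwrite('pics/w4.png',np.hstack([cv2.resize(w,(480,540),interpolation=cv2.INTER_CUBIC),np.vstack([cv2.resize(c,(320,320),interpolation=cv2.INTER_CUBIC),np.zeros((220,320,3),np.uint8)])])[...,::-1])
# predicted wrist rows of the tab top back edge for several travels, corrected box pose
p=[480.1,134.7,-.338]; c0=box(p,[(1.5,5.5,0)])[0]; p=[c0[0],c0[1],p[2]]
for t in (0,30,32,34,36): print(t,((proj('wrist',box(p,[(18,-95+t,103),(42,-95+t,103)]))-[200,60])*2).round().tolist())
E
```

```text
0 [[317.0, 563.0], [424.0, 562.0]]
30 [[322.0, 449.0], [436.0, 448.0]]
32 [[322.0, 440.0], [437.0, 440.0]]
34 [[322.0, 432.0], [438.0, 432.0]]
36 [[323.0, 424.0], [439.0, 423.0]]
```

View pics/w4.png

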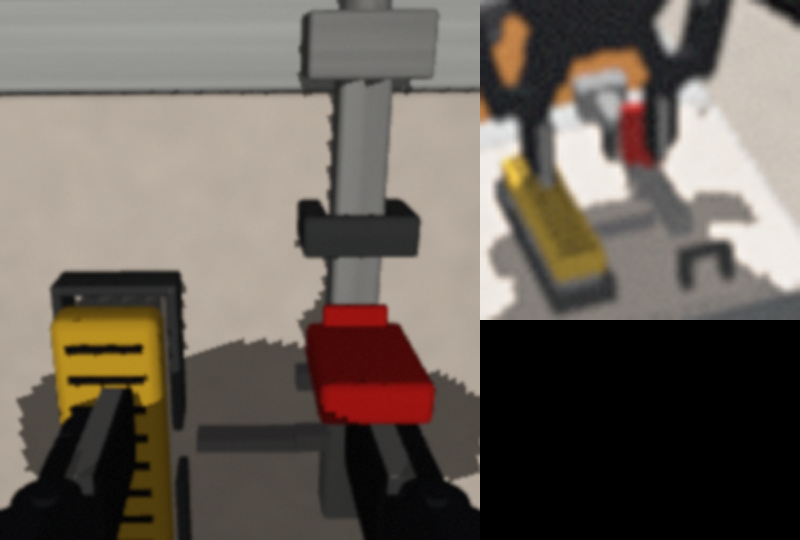

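The bolt passes through the keeper. The tab's back edge is at row 421, against a predicted 423 for 36 mm of travel, so it is fully home. I'll back off the tab, then lift straight up.

Request:
{"op": "play_rows", "data": {
  "increments": [
    [5.1, -0.3, 0, 0, 0, 0, 0],
    [5.1, -0.7, 0, 0, 0, 0, 0],
    [5.1, -1.1, 0, 0, 0, 0, 0],
    [5.1, -1.1, 0, -0.4, 0, 0, 0],
    [5.1, -1.1, 0, -1.0, 0, 0, 0],
    [5.1, -1.1, 0, -2.0, 0, 0, 0],
    [5.1, -1.1, 0, -4, 0, 0, 0],
    [5.1, -1.1, 0, -7, 0, 0, 0],
    [5.1, -1.1, 0, -10, 0, 0, 0],
    [5.1, -1.1, 0, -12, 0, 0, 0],
    [5.1, -1.1, 0, -12, 0, 0, 0],
    [5.1, -1.1, 0, -12, 0, 0, 0]
  ]
}}

```text
time_s: 7.98
ee_pos: [458.2, 69.7, 200.1]
eef_rot: [-2.562, -1.818, -0.003]
wrist_force: [-0.8, 0.0, -0.3]
opening: 0.601
gripper_force: 0.0
```

```bash
python3 - <<'E'
from h import *
import cv2
rep()
p=[480.1,134.7,-.338]; c0=box(p,[(1.5,5.5,0)])[0]; p=[c0[0],c0[1],p[2]]
for t in (30,34,36): print(t,proj('wrist',box(p,[(18,-95+t,103),(42,-95+t,103)])).round(1).tolist())
print('catch up/down near-left edge', [proj('wrist',box(p,[(-43,-137,z),(-17,-137,z),(-43,-43,z)])).round(1).tolist() for z in(93,83)])
w=ctrl.grab_frame('wrist')[40:310,180:440]; c=ctrl.grab_frame('scene')[170:260,235:325]
cv2.imwrite('pics/w5.png',np.hstack([cv2.resize(w,(520,540),interpolation=cv2.INTER_CUBIC),np.vstack([cv2.resize(c,(270,270),interpolation=cv2.INTER_CUBIC),np.zeros((270,270,3),np.uint8)])])[...,::-1])
E
```

```text
F [-0.2 -0.7  0.3] M [ 0.03 -0.03  0.06] tab~ 1.2 catch~ -1.0
target [442.3  27.2  80. ] shift cm [-4.57 -0.11 12.  ] turn [ 0.0011 -0.0017  0.0015]
30 [[343.0, 192.0], [374.4, 192.0]]
34 [[343.2, 187.0], [374.7, 187.0]]
36 [[343.2, 184.4], [374.8, 184.5]]
catch up/down near-left edge [[[269.7, 267.8], [299.8, 267.8], [263.8, 160.8]], [[271.3, 261.9], [300.4, 261.9], [265.8, 158.1]]]
```

View pics/w5.png

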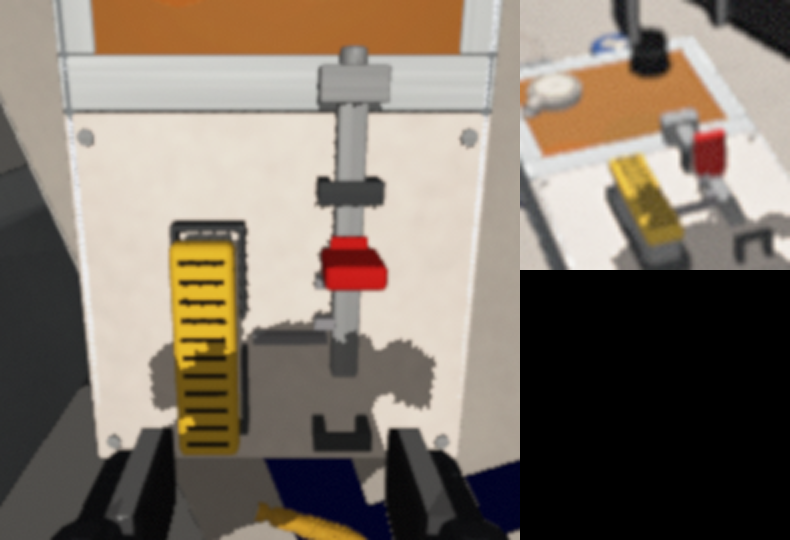

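The tab's back edge is at row 185 (184.4 predicted for fully home). The catch's near edge is at row 267 (267.8 predicted for up, 261.9 for down). So the bolt is home and locked, the loupe and gauge are undisturbed, and nothing touches the robot.

```bash
python3 -c "from station import ctrl;print(ctrl.job_done())"
```

```text
the job is handed in; nothing more can be done
None
```

The bolt is fully home in the keeper, the catch has sprung up and locked it, the hand is clear of the box, and the job was handed in after about 8 s of robot time.

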